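Blank off an open cooling nipple

ROBOT

A 6-joint arm with a two-finger parallel gripper is mounted at the origin on the work surface; the furniture and walls round the work are solid. World frame = base frame: x ahead of the robot, y to its left, z up, the work surface at z = 0. Lengths are in m, angles in rad, forces in N, time in s.
With the tool pointing down it reaches from about 0.25 to 0.8 m from the base axis. Payload 8.5 kg.
Tool frame: the origin (TCP) lies at the very end of the fingers, on their centre line; the grasp point (between the pads) lies 19 mm behind it; z points along the fingers, y is the line along which they close (so a half turn about z gives the same grasp; the last joint's range is limited). The gripper opens to 85 mm and grips with 20 to 120 N. Pads are 22 mm wide; open, the fingers measure 114 mm over their backs; the gripper's body (76 mm by 85 mm) begins 54 mm behind the grasp point. The pads swing forward as they close: fully open they stand 13 mm farther back than shut.
Start: joints at [-1.249, 0.238, -0.013, 1.319, 0, 1.571], TCP at [0.166, -0.498, 0.231] pointing down, gripper open.
Joint ranges: [-2.66, 2.66], [-1.03, 1.9], [-1.14, 1.46], [-1.82, 2.27], [-1.45, 1.34], [-3.14, 3.14]. Speed limits (rad/s): [2.22, 2.22, 2.79, 3.14, 3.14, 3.14].

INTERFACE

Orientations are given as a unit quaternion [w, x, y, z].
In Python, from plant import bot gives the robot as it stands.
- The arm moves only by the shell command python3 -m pendant 'ROWS'. ROWS is JSON, a list of rows, each a list of 7 numbers: the turn, a rotation vector about the world's x, y, z each as a share of pi/2 rad, from -1 to 1, then the shift along the world's x, y, z each as a share of 25 cm, from -1 to 1, then the opening, from 0 (shut) to 1 (fully open). In form: [[ax, ay, az, tx, ty, tz, grip], ...]. A call has 1 to 12 rows; each row is the pose to reach, as a shift and turn from the pose commanded when the call began; what a row does not reach only later rows make up. A row lasts 1/10 s, in which the tool goes at most 50 mm and 8.59 degrees, less where a joint would pass 70% of its speed; a pose out of reach is approached as far as the arm can. A call with a number of a shift or a turn outside -1 to 1 is refused whole. A call with a gripper value outside its range is refused whole. The fingers move at their own pace and stop on an object; the grip force is fixed at half the most. Time passes only in rows, so rows that repeat a pose let the fingers close. It gives the time, the measured TCP pose, the force, the opening and the grip force at its end, in the units of the state.
- bot.get_obs(): the state, without advancing time (a new reading comes with each control period).
- bot.snapshot(name): name is "scene" or "top"; returns a dict with "img" (400x640x3 uint8, blue, green, red), "z_map" (400x640 float32, m along the optical axis (not along the pixel's ray), 0 where there is no reading), "intrinsics" (3x3 intrinsics, pixels), "rvec" (rotation vector, rad) and "tvec" (3), from world to camera coordinates, as OpenCV has them. Camera axes: x right, y down, z forward; pixel columns grow to the right and rows downward; lengths in m; the calibration is good to about 2 mm. A picture is of the moment at which its call begins.
- bot.job_done(): hands the job in; it is judged then, once.
The state is a dict: "t": time; "joint_pos": joint angles; "joint_vel": joint speeds; "joint_torque": joint torques, N m; "ee_pos": TCP position; "orientation": TCP orientation; "contact_force": force on the tool from outside, world axes, zero at the start; "ft_torque": the same for the moment, N m; "grip_width": finger opening in m; "grasp_force": force on a finger pad.
Only numpy, scipy, OpenCV 4.12 (cv2) and the standard library are available. Lean on these libraries where they do the work, as an engineer would, in place of code of your own. Each camera call takes 0.05 s, during which the arm holds its last target. There are 200 camera calls.

TASK

A mould insert lies face down on the rubber pad with two cooling nipples on its back, one already blanked. Pull the closed blanking cap (not the hose coupling, which stays parked) up off its sprung stud on the parking rail and push it straight down over the open nipple until it clicks, then keep pushing so that it squeezes the rubber sealing ring under it. Do not let go: finish while still gripping the cap and pressing it firmly down on the seal, without shoving the insert about.

Things in the scene. Friction and masses are not known exactly. Their poses are not given: they have to be found in the camera images.
- cap_center (a point): The blanking cap: a round knurled steel sleeve, 30 mm in diameter, 36 mm high, upright, closed and flat on top, 0.13 kg. This point is on its axis half-way up, 18 mm above its open mouth; z is its axis, upward. Grip it across the diameter; its turn about z does not matter. It starts snapped on one of the rail's end studs.
- cap_mouth (a point): Centre of the cap's open mouth (lower rim). The bore is 18 mm wide and 27 mm deep; four sprung balls in it, 6 mm above the mouth, snap under the bulb of a stud or nipple. Pulling the cap straight up off its stud takes about 12 N; it is past the catch after 8 mm and clears the stud's tip after 21 mm.
- parking_rail: Parking rail: aluminium bar 44 x 190 mm on two feet, fixed, its top 24 mm above the bench. Origin under its centre on the bench; y runs along the bar. Steel studs stand at y = -56, 0 and +56 mm, tips 56 mm above the bench. The middle one is free; cap and hose coupling are on the end ones, either way round, mouths 35 mm above the bench.
- hose_coupling_center (a point): The hose coupling, parked on the other end stud: the same 30 mm knurled sleeve 36 mm high, but with a brass hose barb standing 24 mm above it (top 95 mm above the bench). This point is on its axis, 18 mm above its mouth. It stays where it is.
- insert: The mould insert: a loose steel block 68 x 92 mm, 32 mm high, about 0.95 kg, lying cavity down on a 4 mm rubber pad. Origin under its centre, on the pad; z upward, long side along y. On its back stand two brass nipples, at y = +26 mm (open) and y = -26 mm (already blanked). Fingers closing along the insert's x axis pass clear of the blanked one.
- open_nipple_tip (a point): Tip of the open nipple, 68 mm above the bench; axis along z. Its head is a round bulb 16 mm in diameter on a neck of 11 mm; the cap's balls snap under it. The catch is met when the cap's mouth is about 8 mm below the tip, pushes back with up to about 12 N (most at 11 mm), yields from 14 mm on and has snapped in (the click) at 20 mm.
- open_nipple_seat (a point): Centre of the upper face of the sealing ring at the foot of the open nipple when not squeezed, 21 mm below the tip. The cap's mouth comes down on it 1 mm after the click.
- blanked_nipple_top (a point): Top centre of the cap that is already on the other nipple, part of the insert, 82 mm above the bench (30 mm in diameter).
- seal (a joint): Squeeze of the rubber sealing ring (26 mm in diameter, 4 mm high) under the open nipple's cap: 0 = not squeezed, 0.003 m = as far as it goes; it needs about 2 N to start and 4 N more for each mm, and springs back when the cap is not pressed.
Mind the look-alikes: they are no part of the job. Leave any orange look-alike of the part that bears cap_center alone.

How it is judged:
By the outcome, as a careful person would: the job done as asked, in the order asked, and still so for the second after the job is handed in, while the arm keeps its last pose, push and grip.
It also fails if it takes over 38 s, if anything falls off the work surface, if the arm or the gripper's body presses on something with over 40 N, if the wrist force passes 120 N, or if a joint passes its speed limit or range.

## Working session

There is one attempt and no reset: what is moved stays moved. The work goes in short steps, Python scripts to look and compute and a shell command to move; the robot and the scene stay as the last step left them, time stands still between calls to the robot, and variables do not carry over. Pictures are saved under pics/ and viewed, at most 10 in all, crops included, and the job is handed in when it is done.

```bash
mkdir -p pics; cat > h.py <<'E'
import numpy as np,cv2
from plant import bot
def snap(n):
    s=bot.snapshot(n); R=cv2.Rodrigues(np.array(s['rvec'],float))[0]; return s,R,np.array(s['tvec'],float).ravel(),np.array(s['intrinsics'])
def cloud(s,R,t,K):
    z=s['z_map']; v,u=np.indices(z.shape)
    p=np.stack([(u-K[0,2])/K[0,0]*z,(v-K[1,2])/K[1,1]*z,z],-1)
    w=(p-t)@R; w[z<=0]=np.nan; return w
def plane(u,v,h,R,t,K):
    d=R.T@np.linalg.solve(K,[u,v,1]); c=-R.T@t; return c+d*(h-c[2])/d[2]
E
python3 - <<'E'
from h import *
for n in('scene','top'):
    s,R,t,K=snap(n); cv2.imwrite(f'pics/{n}.png',s['img']); np.savez(f'{n}.npz',w=cloud(s,R,t,K),img=s['img'],R=R,t=t,K=K); print(n,-R.T@t,K[0,0])
o=bot.get_obs(); print(o['t'],o['ee_pos'],o['orientation'],o['contact_force'])
E
```

```text
scene [-0.14280523 -0.69053742  0.47248042] 365.89593534387166
top [ 0.37470333 -0.02890251  1.32704552] 394.62861252024265
0.1 [ 0.165934   -0.49771602  0.23072929] [-6.40657579e-04  9.87082060e-01  1.60214188e-01 -1.02446678e-04] [-0.12037425  0.62664711 -0.39407556]
```

View pics/scene.png

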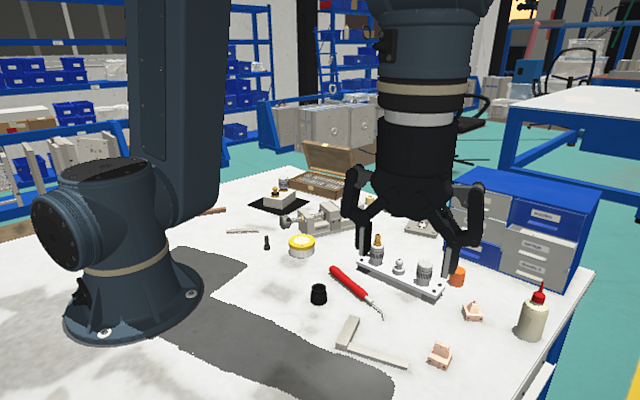

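View pics/top.png

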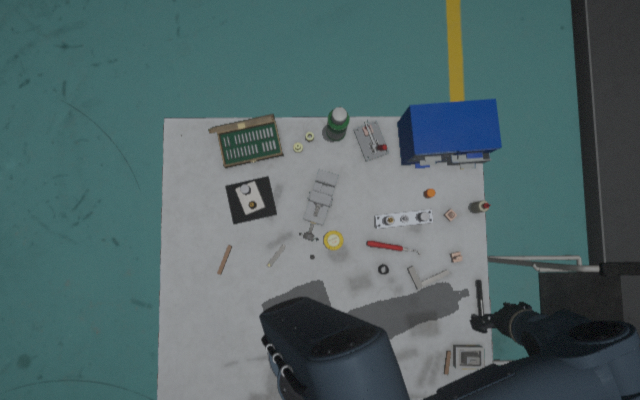

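The scene view shows the rail at about (400,275), with the coupling (brass barb) at (377,248) and the plain cap at (424,272). In the top view the rail is at (403,218) and the insert on its black pad at (251,197). I'll enlarge both next.

```bash
python3 - <<'E'
from h import *
d=np.load('top.npz'); w,img,R,t,K=[d[k] for k in('w','img','R','t','K')]
a=cv2.resize(img[195:240,365:445],None,fx=8,fy=8,interpolation=2); b=cv2.resize(img[170:230,215:285],None,fx=8,fy=8,interpolation=2)
c=np.zeros((480,1,3),np.uint8)
o=np.zeros((600,800,3),np.uint8); a=cv2.resize(a,(400,225)); b=cv2.resize(b,(395,339)); o[:225,:400]=a;o[:339,405:]=b
s=np.load('scene.npz')['img']; e=cv2.resize(s[225:305,345:475],(395,243),interpolation=2); f=cv2.resize(s[175:220,240:320],(400,225),interpolation=2)
o[345:588,:395]=e;o[345:570,400:]=f
cv2.imwrite('pics/z.png',o)
# depth points
def st(name,rect,lo,hi):
    p=w[rect[1]:rect[3],rect[0]:rect[2]]; m=(p[...,2]>lo)&(p[...,2]<hi); n,l,stt,c=cv2.connectedComponentsWithStats(m.astype(np.uint8),connectivity=4)
    for i in range(1,n):
        if stt[i,4]>=3:
            q=p[l==i]; print(name,stt[i,4],c[i]+rect[:2],np.nanmean(q,0).round(4),np.nanmax(q[:,2]).round(3))
st('railhi',np.array([365,195,445,240]),.045,.12); st('rail',np.array([365,195,445,240]),.015,.045)
st('inshi',np.array([215,170,285,230]),.05,.12); st('ins',np.array([215,170,285,230]),.028,.045)
for x in ('rail','ins'):
    r=(365,195,445,240) if x=='rail' else (215,170,285,230); 
    g=cv2.cvtColor(img,6)[r[1]:r[3],r[0]:r[2]]; p=w[r[1]:r[3],r[0]:r[2]]
    m=(p[...,2]>(.012 if x=='rail' else .02)); m=cv2.morphologyEx(m.astype(np.uint8),2,np.ones((3,3)))
    cs=max(cv2.findContours(m,0,1)[0],key=cv2.contourArea); rr=cv2.minAreaRect(cs); bx=cv2.boxPoints(rr)+r[:2]
    h=.024 if x=='rail' else .036
    print(x,rr,[plane(*q,h,R,t,K)[:2].round(4) for q in bx])
E
```

```text
railhi 85 [423.31764706 216.51764706] [ 0.4325 -0.378   0.0675] 0.08
railhi 82 [389.         220.32926829] [ 0.4213 -0.2666  0.0727] 0.099
railhi 16 [405.5 218.5] [ 0.4274 -0.324   0.0531] 0.059
rail 24 [429.5        195.83333333] [ 0.5024 -0.4108  0.0315] 0.041
rail 577 [402.64471404 219.09185442] [ 0.4267 -0.321   0.0249] 0.044
inshi 85 [245.10588235 189.51764706] [0.5238 0.1902 0.0775] 0.086
inshi 20 [251.2 204.5] [0.477  0.1729 0.0637] 0.071
ins 464 [250.34698276 198.85775862] [0.4978 0.1802 0.0363] 0.045
rail ((38.599639892578125, 23.921661376953125), (13.300878524780273, 57.314693450927734), 83.82982635498047) [array([ 0.4399, -0.2278]), array([ 0.4584, -0.4177]), array([ 0.4145, -0.4208]), array([ 0.3962, -0.2315])]
ins ((34.84482955932617, 27.862071990966797), (28.96847152709961, 21.354963302612305), 68.19859313964844) [array([0.5329, 0.2322]), array([0.5586, 0.1672]), array([0.4694, 0.1317]), array([0.4441, 0.1964])]
```

View pics/z.png

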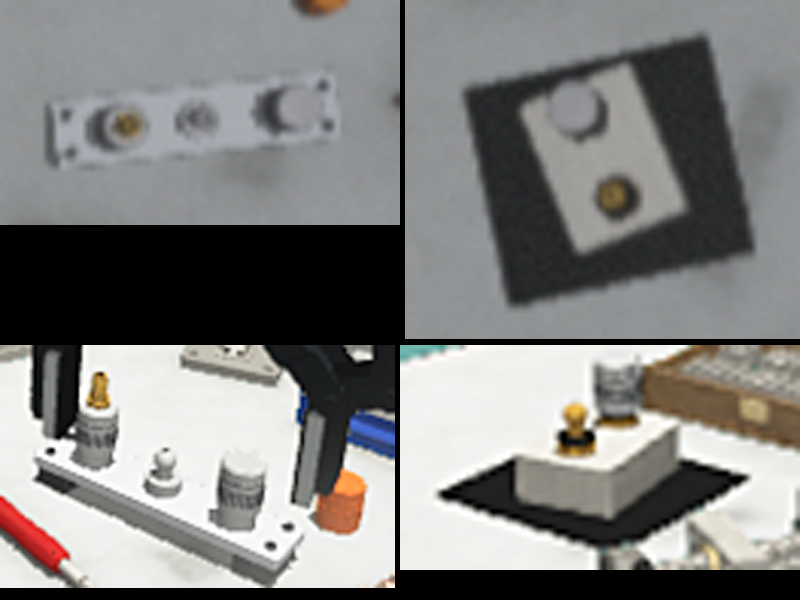

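The top crop shows the coupling at the rail's left end, the free middle stud, and the plain cap at the right end, with the orange look-alike at (430,193). On the insert, the open nipple is at about (252,204) and the blanked one at (245,189). I'll refine the positions from both views.

```bash
python3 - <<'E'
from h import *
pts={'cap':(.4327,-.380,.071),'coup':(.4219,-.2688,.071),'stud':(.4273,-.3245,.056),'tip':(.4773,.1722,.068),'blank':(.5255,.1916,.082)}
for n in('top','scene'):
    d=np.load(n+'.npz'); w=d['w']; R,t,K=d['R'],d['t'],d['K']
    for k,p in pts.items():
        m=(np.hypot(w[...,0]-p[0],w[...,1]-p[1])<.03)&(abs(w[...,2]-p[2])<(.004))
        q=w[m]; 
        if len(q)<2: print(n,k,len(q)); continue
        ij=np.argwhere(m).mean(0)
        print(n,k,len(q),'mean',q.mean(0).round(4),'mid',((q.max(0)+q.min(0))/2).round(4),'ray',plane(ij[1],ij[0],p[2],R,t,K)[:2].round(4))
    if n=='top':
        hsv=cv2.cvtColor(d['img'],40)
        m=cv2.inRange(hsv,(12,90,60),(30,255,255)); m[:, :240]=0;m[:,265:]=0;m[:195]=0;m[215:]=0
        v,u=np.nonzero(m); print('brass',len(u),u.mean(),v.mean(),plane(u.mean(),v.mean(),.062,R,t,K))
E
```

```text
top cap 60 mean [ 0.4335 -0.3797  0.0707] mid [ 0.434  -0.3799  0.071 ] ray [ 0.4334 -0.3796]
top coup 47 mean [ 0.4216 -0.2686  0.0712] mid [ 0.4224 -0.269   0.071 ] ray [ 0.4216 -0.2686]
top stud 11 mean [ 0.4268 -0.3243  0.0546] mid [ 0.4273 -0.3237  0.0556] ray [ 0.4268 -0.324 ]
top tip 9 mean [0.4758 0.1723 0.0674] mid [0.4767 0.1718 0.0677] ray [0.4757 0.1722]
top blank 58 mean [0.5246 0.1925 0.0818] mid [0.525  0.1917 0.0821] ray [0.5246 0.1925]
brass 18 251.5 204.22222222222223 [0.47798759 0.17223928 0.062     ]
scene cap 114 mean [ 0.4287 -0.3834  0.0707] mid [ 0.4304 -0.382   0.0702] ray [ 0.4282 -0.3837]
scene coup 64 mean [ 0.4152 -0.2757  0.0706] mid [ 0.4198 -0.2725  0.0709] ray [ 0.4146 -0.2762]
scene stud 24 mean [ 0.4242 -0.3274  0.0544] mid [ 0.4241 -0.3264  0.0545] ray [ 0.422  -0.3288]
scene tip 9 mean [0.4735 0.169  0.066 ] mid [0.4734 0.1689 0.0662] ray [0.4705 0.1647]
scene blank 31 mean [0.522  0.1883 0.0815] mid [0.5232 0.191  0.0813] ray [0.5212 0.1871]
```

```bash
python3 -m pendant '[[0,0,0.25,0.25,0.1,0,0.65],[0,0,0.5,0.5,0.25,0,0.65],[0,0,0.75,0.75,0.35,0,0.65],[0,0,1,1,0.47,-0.1,0.65],[0,0,1,1,0.47,-0.2,0.65],[0,0,1,1,0.47,-0.3,0.65],[0,0,1,1,0.47,-0.4,0.65],[0,0,1,1,0.47,-0.4,0.65],[0,0,1,1,0.47,-0.4,0.65],[0,0,1,1,0.47,-0.4,0.65],[0,0,1,1,0.47,-0.4,0.65],[0,0,1,1,0.47,-0.4,0.65]]'; python3 -c "
from plant import bot
o=bot.get_obs();print(o['joint_pos'],o['orientation'],o['contact_force'],o['grip_width'])"
```

```text
t: 1.3
ee_pos: [0.4159, -0.3803, 0.1309]
orientation: [-0.0, 0.584, 0.812, 0.0]
contact_force: [-0.0, 0.0, -0.6]
grip_width: 0.0555
grasp_force: 0.0
[-7.40724496e-01  3.54413653e-01 -1.10913055e-01  1.10632589e+00
 -6.88944337e-05  5.07318020e-01] [-4.29233138e-04  5.84303204e-01  8.11535324e-01  1.56384270e-05] [-0.04514914  0.02928318 -0.55220173] 0.055500175702170786
```

```bash
python3 -m pendant '[[0,0,0,0.068,0,-0.08,0.65],[0,0,0,0.068,0,-0.2,0.65],[0,0,0,0.068,0,-0.3,0.65],[0,0,0,0.068,0,-0.376,0.65],[0,0,0,0.068,0,-0.376,0.65],[0,0,0,0.068,0,-0.376,0.65]]'; python3 - <<'E'
from h import *
s,R,t,K=snap('scene'); cv2.imwrite('pics/g1.png',cv2.resize(s['img'][190:330,300:500],(800,560),interpolation=2))
E
```

```text
t: 1.9
ee_pos: [0.4329, -0.3805, 0.0374]
orientation: [-0.0, 0.585, 0.811, -0.0]
contact_force: [-0.3, -0.6, 0.4]
grip_width: 0.0552
grasp_force: 0.0
```

View pics/g1.png

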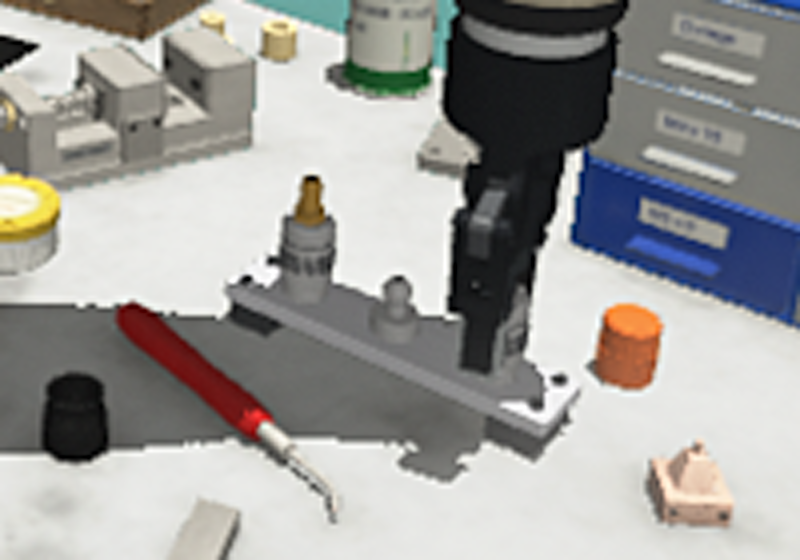

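The crop shows the fingers straddling the cap, with the cap visible at about (515,330), and clear of the orange look-alike. I'll close the gripper now.

```bash
python3 -m pendant '[[0,0,0,0,0,0,0],[0,0,0,0,0,0,0],[0,0,0,0,0,0,0],[0,0,0,0,0,0,0],[0,0,0,0,0,0,0],[0,0,0,0,0,0,0]]'
```

```text
t: 2.55
ee_pos: [0.4336, -0.3811, 0.0387]
orientation: [0.001, 0.585, 0.811, -0.0]
contact_force: [-0.7, 0.9, 6.0]
grip_width: 0.0288
grasp_force: 58.8
```

```bash
python3 -m pendant '[[0,0,0,0,0,0.02,0],[0,0,0,0,0,0.04,0],[0,0,0,0,0,0.06,0],[0,0,0,0,0,0.08,0],[0,0,0,0,0,0.1,0],[0,0,0,0,0,0.14,0],[0,0,0,0,0,0.2,0],[0,0,0,0,0,0.3,0],[0,0,0,0,0,0.4,0],[0,0,0,0,0,0.4,0]]'; python3 - <<'E'
from h import *
s,R,t,K=snap('scene'); cv2.imwrite('pics/g2.png',cv2.resize(s['img'][150:310,320:480],(600,600),interpolation=2))
E
```

```text
t: 3.55
ee_pos: [0.4345, -0.3817, 0.1412]
orientation: [0.003, 0.585, 0.811, -0.0]
contact_force: [0.7, -0.7, -0.9]
grip_width: 0.0289
grasp_force: 61.1
```

View pics/g2.png

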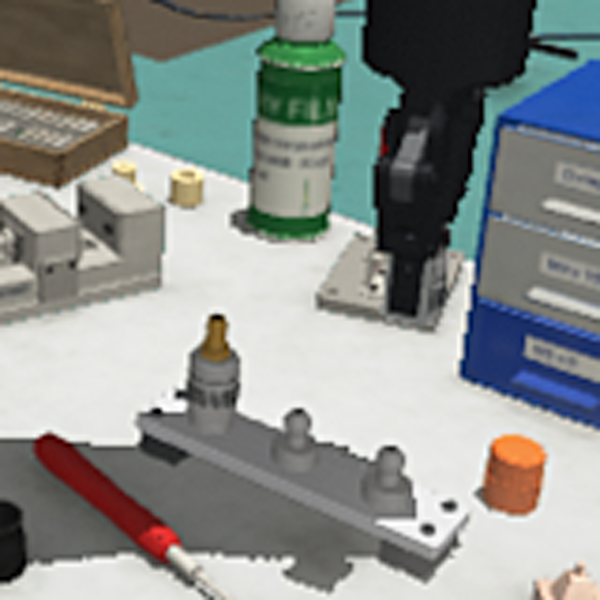

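The crop shows the rail's end stud bare at (390,470), so the cap is off and held between the fingers, and the coupling is still parked. I'll carry the cap to the insert.

```bash
python3 -m pendant '[[0,0,0.1,0,0.15,0.15,0],[0,0,0.2,0,0.3,0.15,0],[0,0,0.3,0,0.45,0.15,0],[0,0,0.4,0,0.6,0.15,0],[0,0,0.5,0,0.75,0.15,0],[0,0,0.6,0,0.85,0.15,0],[0,0,0.7,0,1,0.15,0],[0,0,0.8,0,1,0.15,0],[0,0,0.9,0,1,0.15,0],[0,0,1,0,1,0.15,0],[0,0,1,0,1,0.15,0]]' && python3 -m pendant '[[0,0,0.044,0.03,0.15,0,0],[0,0,0.044,0.06,0.3,0,0],[0,0,0.044,0.1,0.45,0,0],[0,0,0.044,0.13,0.6,0,0],[0,0,0.044,0.17,0.75,0,0],[0,0,0.044,0.17,0.9,0,0],[0,0,0.044,0.17,1,0,0],[0,0,0.044,0.17,1,0,0],[0,0,0.044,0.17,1,0,0]]'
```

```text
t: 4.7
ee_pos: [0.4324, -0.1301, 0.174]
orientation: [-0.001, -0.163, 0.987, 0.0]
contact_force: [0.9, -0.4, -2.0]
grip_width: 0.0287
grasp_force: 61.1
t: 5.6
ee_pos: [0.4748, 0.1198, 0.1739]
orientation: [-0.001, -0.195, 0.981, -0.0]
contact_force: [-0.4, 0.1, -1.8]
grip_width: 0.0282
grasp_force: 61.0
```

```bash
python3 -m pendant '[[0,0,0,0.007,0.1,0,0],[0,0,0,0.007,0.21,0,0],[0,0,0,0.007,0.21,-0.15,0],[0,0,0,0.007,0.21,-0.3,0],[0,0,0,0.007,0.21,-0.336,0],[0,0,0,0.007,0.21,-0.336,0],[0,0,0,0.007,0.21,-0.336,0]]'; python3 - <<'E'
from h import *
s,R,t,K=snap('scene'); np.savez('s2.npz',w=cloud(s,R,t,K),img=s['img'],R=R,t=t,K=K)
T,_,_,_=snap('top')
a=cv2.resize(s['img'][150:220,235:325],(720,560),interpolation=2)
for p in [(.4765,.1722,.068),(.4765,.1722,.0863),(.4765,.1722,.1223)]:
    c=K@(R@p+t); c=c[:2]/c[2]; print(c); 
cv2.imwrite('pics/h1.png',a)
E
```

```text
t: 6.3
ee_pos: [0.4781, 0.1716, 0.092]
orientation: [0.001, -0.194, 0.981, -0.0]
contact_force: [-0.1, 0.9, -1.2]
grip_width: 0.0288
grasp_force: 61.0
[274.33599843 186.43216254]
[274.02383618 180.85415085]
[273.39795775 169.67036061]
```

View pics/h1.png

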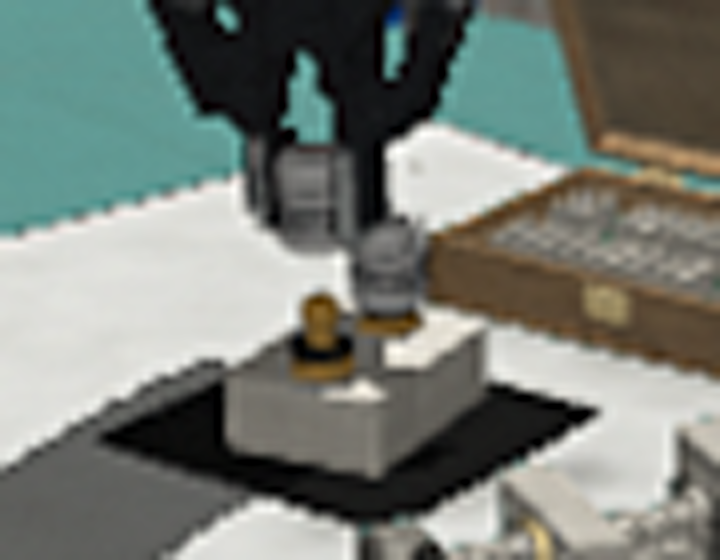

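The crop shows the held cap above the open nipple: cap about x=317 and nipple about x=320 in crop pixels, so roughly aligned. I'll measure this to sub-pixel before pushing.

```bash
python3 - <<'E'
from h import *
d=np.load('s2.npz'); w,img,R,t,K=[d[k] for k in('w','img','R','t','K')]
g=cv2.cvtColor(img,6)
for r in range(171,183): print(r,g[r,264:288])
h=cv2.cvtColor(img,40)
for r in range(185,199): print(r,g[r,268:283], np.round(np.nonzero(cv2.inRange(h[r:r+1,265:285],(8,110,40),(30,255,255)))[1].mean()+265,2))
for z in(.068,.05,.1): 
    for dx in(0,.01): c=K@(R@[.477+dx,.1722,z]+t); print(z,dx,c[:2]/c[2])
# finger pads / cap points near mouth
m=(np.hypot(w[...,0]-.477,w[...,1]-.172)<.03)&(w[...,2]>.088)&(w[...,2]<.105)
q=w[m]; q=q; print(len(q),q.min(0),q.max(0))
E
```

```text
171 [163  96  55  71  23  65 107 120 126 130 129 126  79  94  91  39  17  15
   0 146 222 229 204 204]
172 [218 143  51  77  31  52  99 116 119 122 120 118  75  93  97  45  17  13
   0 146 221 229 224 224]
173 [243 146  47  85  43  45  91 109 108 107 108 108  67  91 105  55  15  17
   0 146 221 228 223 222]
174 [237 161  52  75  43  37  78  98  93  88  91 104  73  93 105  53  16  14
   0 128 217 230 223 223]
175 [231 171  69  77  50  18  68 101 111 111 113 115  85 100 105  53  15  15
   3  82 208 233 225 224]
176 [226 193 126 108  57  10  59  68  70  72  73  79  45  89 106  53  15  12
   2  71 171 190 215 209]
177 [226 235 202 132  45   2  56  57  69  79  81  91  47  86 110  57  11  18
  24  67  78  68 172 163]
178 [226 230 210 160 108  61  61  69  71  81  94  91  42  87 108  66  33  58
  87 100 102  99 120 147]
179 [222 224 229 217 208 155  94  92  91  99 105 106  80  86 101  81  73 103
 126 132 123 111  90 134]
180 [216 217 219 224 231 207 146 106 106 112 113 111 109  95  83  80  99 119
 124 121 118  98  89 120]
181 [217 217 218 221 224 229 207 171 149 144 145 143 156 179 121  81 1
[... 785 characters left out ...]
 [84 91 99 59 10  7  3  3 14 19 39 85 98 91 80] 278.0
195 [91 93 97 76 53 53 58 57 62 65 77 92 94 90 81] 275.0
196 [ 93  93  94  89  89  96 104 101  96  90  76  80  86  85  86] 275.0
197 [104 101 101  99  96  92  90  89  84  75  70 128 156 110  82] 275.0
198 [120 117 118 111 106 104  97 119 138 142 146 212 241 194 138] nan
0.068 0 [274.46650125 186.3917456 ]
0.068 0.01 [277.06147038 185.58807924]
0.05 0 [274.7688109  191.80841839]
0.05 0.01 [277.34611658 190.98007477]
0.1 0 [273.91963854 176.59326175]
0.1 0.01 [276.54660936 175.83517088]
64 [0.45772659 0.1456292  0.08916329] [0.49257182 0.19379182 0.1049757 ]<stdin>:6: RuntimeWarning: Mean of empty slice.
  ret = ret.dtype.type(ret / rcount)
```

```bash
python3 -m pendant '[[0,0,0,0.001,0.002,-0.04,0],[0,0,0,0.001,0.002,-0.06,0],[0,0,0,0.001,0.002,-0.08,0],[0,0,0,0.001,0.002,-0.096,0],[0,0,0,0.001,0.002,-0.096,0]]'
```

```text
t: 6.9
ee_pos: [0.4771, 0.1724, 0.0661]
orientation: [-0.001, -0.194, 0.981, -0.0]
contact_force: [0.0, 0.4, -2.2]
grip_width: 0.0286
grasp_force: 61.1
```

```bash
python3 -m pendant '[[0,0,0,0,0,-0.012,0],[0,0,0,0,0,-0.02,0],[0,0,0,0,0,-0.028,0],[0,0,0,0,0,-0.028,0]]'
```

```text
t: 7.3
ee_pos: [0.4777, 0.1726, 0.0601]
orientation: [0.0, -0.194, 0.981, 0.0]
contact_force: [-1.0, 1.2, 1.8]
grip_width: 0.0285
grasp_force: 61.4
```

```bash
python3 -m pendant '[[0,0,0,0,0,-0.01,0],[0,0,0,0,0,-0.02,0],[0,0,0,0,0,-0.03,0],[0,0,0,0,0,-0.03,0]]'
```

```text
t: 7.7
ee_pos: [0.4773, 0.1724, 0.0517]
orientation: [-0.0, -0.194, 0.981, -0.0]
contact_force: [-0.6, 0.6, -2.3]
grip_width: 0.0286
grasp_force: 61.0
```

```bash
python3 -m pendant '[[0,0,0,0,0,-0.008,0],[0,0,0,0,0,-0.016,0],[0,0,0,0,0,-0.02,0],[0,0,0,0,0,-0.02,0],[0,0,0,0,0,-0.02,0]]'
```

```text
t: 8.2
ee_pos: [0.4777, 0.1725, 0.0481]
orientation: [0.0, -0.194, 0.981, 0.0]
contact_force: [-3.0, -1.3, 10.6]
grip_width: 0.0289
grasp_force: 62.2
```

```bash
python3 -m pendant '[[0,0,0,0,0,-0.006,0],[0,0,0,0,0,-0.01,0],[0,0,0,0,0,-0.01,0],[0,0,0,0,0,-0.01,0],[0,0,0,0,0,-0.01,0]]'; python3 - <<'E'
from h import *
s,R,t,K=snap('scene'); cv2.imwrite('pics/e.png',cv2.resize(s['img'][150:220,235:325],(720,560),interpolation=2))
E
```

```text
t: 8.7
ee_pos: [0.4779, 0.1726, 0.0473]
orientation: [0.001, -0.194, 0.981, 0.0]
contact_force: [-9.5, -2.7, 32.0]
grip_width: 0.0288
grasp_force: 64.5
```

View pics/e.png

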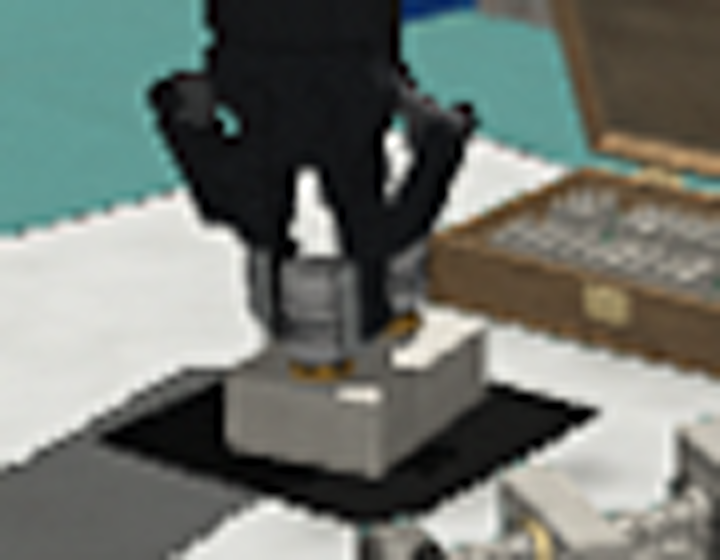

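The picture shows the cap seated on the nipple, with only the brass foot visible at (320,368), and the insert still square on its pad. The 32 N push has reached the seal's end stop, so I'll ease it slightly and hand in.

```bash
python3 -m pendant '[[0,0,0,-0.003,0,0.003,0],[0,0,0,-0.003,0,0.003,0],[0,0,0,-0.003,0,0.003,0],[0,0,0,-0.003,0,0.003,0]]'
```

```text
t: 9.15
ee_pos: [0.4777, 0.1726, 0.0475]
orientation: [0.001, -0.194, 0.981, -0.0]
contact_force: [-5.2, -1.8, 21.2]
grip_width: 0.0287
grasp_force: 63.2
```

```bash
python3 -c "
from plant import bot
print(bot.job_done())"
```

```text
the job is handed in; nothing more can be done
None
```

The blanking cap is on the open nipple, past its catch, and still gripped and pressed down with about 21 N, which by my reading leaves the seal squeezed almost fully; I handed the job in at about 9 s, and no verdict came back.

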